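Pry open the tape feeder and hold its tension arm wound to the stop

TASK

So that a colleague can thread the tape, lever up the feeder's hinged white cover with the blade of the red screwdriver under the cover's orange tab and swing it up until it stands about upright, using only the screwdriver on the cover and never the gripper itself. Lay the screwdriver back down flat on the desk, clear of the feeder. Then, with the gripper, swing the sprung tension arm by its blue roller all the way to the red stop pin and keep holding it there: the program finishes while holding; leave the other things on the desk where they are.

Things in the scene. Friction and masses are not known exactly. Their poses are not given: they have to be found in the camera images.
- feeder: Grey tape feeder, fixed. Base x -68 to +68, y -62 to +180 mm, top 45 mm above the desk. Origin on the desk; +z up; -x is the front with the orange pry tab, +x the hinge side. Under the white cover (x and y within 65 and 55 mm, top 95 mm above the desk when shut) is the tension arm. A fixed reel of green tape (92 mm across, spindle's top 76 mm above the desk) lies on the base at y = +125 mm.
- cover_hinge (a point): Middle of the cover's hinge line, which runs along the feeder's y, 45 mm above the desk at feeder x = +65 mm. Does not move.
- pry_gap (a point): Mouth of the pry gap (feeder x -91, y 0, 38 mm above the desk; fixed), 14 mm high, between a fixed grey ledge (top 31 mm above the desk, 70 mm wide) and the orange tab's flat underside (45 mm, when shut; 50 mm wide), which lies in the plane through the hinge line, 118 to 152 mm from it. A blade enters along feeder +x, at most to the base block at x -68 mm.
- cover (a joint): Angle of the white hinged cover (130 x 110 x 50 mm, 80 g) in rad: 0 shut, 1.57 tab pointing straight up, stops at 1.65. The front (tab) edge rises and swings over towards feeder +x. Stiff hinge: it stays where it is left; lifting at the tab takes about 1 N.
- tension_arm (a joint): Angle of the sprung tension arm in rad: 0 at rest, 1.2 at its stop (the red pin). It swings in the horizontal plane about pivot_foot, clockwise seen from above as the value grows, carrying the roller from the feeder's -y side to its +y side. Spring force felt at the roller about 2 N at rest, rising to 5 N at the stop; let go, it springs back to 0.
- pivot_foot (a point): Foot of the arm's upright pivot axis, at feeder x = +25 mm, y = 0, on the base's top (45 mm above the desk). Does not move.
- roller (a point): Middle of the blue upright roller at the arm's end: barrel 18 mm in diameter, 61 to 87 mm above the desk, centre 74 mm above the desk, 60 mm from the pivot axis. A 25 mm flange lies just below the barrel; the bar and two pins (tops 63 mm above the desk) are lower. Nothing else stands beside the roller once the cover is up.
- screwdriver: Red-handled screwdriver, loose on the desk, 175 mm long, 70 g. Use the two points below.
- driver_handle (a point): Centre of the screwdriver's red handle (round, 26 mm in diameter, 85 mm long), on its axis; 13 mm above the desk when lying. The blade points from here to driver_tip, 134 mm away.
- driver_tip (a point): Tip of the screwdriver's steel blade, on its axis; the blade is round, 6 mm in diameter and 91 mm long, and clear of the desk by 10 mm when the screwdriver lies flat.
- stapler: Red desk stapler, 47 x 138 x 47 mm. Origin under its middle. Bystander.
- tape_measure: Yellow tape measure, 60 x 64 x 57 mm. Origin under its middle. Bystander.
- calculator: White calculator, 114 x 158 x 16 mm. Origin under its middle. Bystander.
- small_bottle: Small pale bottle, 58 mm across, 108 mm high. Origin under its middle. Bystander.
- glue_stick: White glue stick with red cap, standing, 32 mm across, 104 mm high. Origin under its middle. Bystander.
- marker_red: Red marker lying aslant, 120 x 98 x 18 mm overall. Origin under its middle. Bystander.
There are look-alikes about, which are no part of the job. What is meant by the screwdriver is not black, and is the larger of those in its own colour.

How it is judged:
By the outcome, as a careful person would: the job done as asked, in the order asked, and still so for the second after the job is handed in, while the arm keeps its last pose, push and grip.
It also fails if it takes over 61 s, if anything falls off the work surface, if the arm or the gripper's body presses on something with over 40 N, if the wrist force passes 120 N, or if a joint passes its speed limit or range.

ROBOT

A 7-joint arm with a two-finger parallel gripper is mounted at the origin on a cart in front of the work surface, level with it; the furniture and walls round the work are solid. World frame = base frame: x ahead of the robot, y to its left, z up, the work surface at z = 0. Lengths are in m, angles in rad, forces in N, time in s.
With the tool pointing down it reaches from about 0.425 to 0.825 m from the base axis. Payload 3.6 kg.
Tool frame: the origin (TCP) lies on the centre line of the jaws, within the pads' length; the fingertips stand 14 mm ahead of it and the grasp point (between the pads) lies 5 mm behind it (bot.tip_extent is the z of the fingertips in the tool frame, in m); z points along the fingers, y is the line along which they close (so a half turn about z gives the same grasp; the last joint's range is limited). The gripper opens to 85 mm and grips with 20 to 120 N. Pads are 22 mm wide; open, the fingers measure 114 mm over their backs; the gripper's body (76 mm by 85 mm) begins 54 mm behind the grasp point. The pads swing forward as they close: fully open they stand 13 mm farther back than shut.
Start: joints at [-1.359, 0.615, -0.013, 1.423, 0.008, 1.103, -0.04], TCP at [0.153, 0.632, 0.245] pointing down, gripper open.
Joint ranges: [-3.12, 3.12], [-0.3, 2.06], [-1.34, 1.32], [0.26, 2.42], [-1.36, 4.5], [0.01, 1.98], [-2.84, 2.84]. Speed limits (rad/s): [2.79, 2.79, 3.14, 3.14, 3.14, 3.14, 3.14].

INTERFACE

Orientations are given as a rotation vector (axis times angle).
In Python, from plant import bot, grab_frame gives the robot as it stands.
- The arm moves only by the shell command python3 -m inch 'ROWS' [FORCE]. ROWS is JSON, one flat list of numbers, 5 for each row, row after row: the opening, from 0 (shut) to 1 (fully open), then the shift along the tool's x, y, z in mm, then the turn about the tool's z in rad. A call has 1 to 5 rows; each row shifts and turns the commanded pose from where the row before left it, along the tool's axes as they then stand; what a row does not reach is not made up. A row lasts 1/8 s, in which the tool goes at most 62.5 mm and 10.7 degrees, less where a joint would pass 70% of its speed; a pose out of reach is approached as far as the arm can. A call with a gripper value outside its range is refused whole. The fingers move at their own pace and stop on an object; FORCE is the grip in N (left out, the last holds). Time passes only in rows, so rows that do not move let the fingers close. It gives the time, the measured TCP pose, the force, the opening and the grip force at its end, in the units of the state.
- bot.observe(): the state, without advancing time (a new reading comes with each control period).
- grab_frame(name): name is "scene" or "top"; returns a dict with "frame" (480x640x3 uint8, red, green, blue), "depth" (480x640 float32, m along the optical axis (not along the pixel's ray), 0 where there is no reading), "camera_matrix" (3x3 intrinsics, pixels), "dist" ([k1, k2, p1, p2, k3] as OpenCV has them; the pictures are not rectified), "view" (4x4, takes a point from world to camera coordinates). Camera axes: x right, y up, looking along -z (the intrinsics and any distortion apply to the point x, -y, -z); pixel columns grow to the right and rows downward; lengths in m; the calibration is good to about 2 mm. A picture is of the moment at which its call begins.
- bot.job_done(): hands the job in; it is judged then, once.
The state is a dict: "clock": time; "joints": joint angles; "joint_vel": joint speeds; "tau": joint torques, N m; "tcp_pos": TCP position; "tcp_rot": TCP orientation; "ft_force": force on the tool from outside, world axes, zero at the start; "ft_torque": the same for the moment, N m; "gripper_width": opening from 0.0 (shut) to 1.0 (fully open); "grip_force": force on a finger pad.
Only numpy, scipy, OpenCV 4.12 (cv2) and the standard library are available. Lean on these libraries where they do the work, as an engineer would, in place of code of your own. Each camera call takes 0.05 s, during which the arm holds its last target. There are 200 camera calls.

## Working session

There is one attempt and no reset: what is moved stays moved. The work goes in short steps, Python scripts to look and compute and a shell command to move; the robot and the scene stay as the last step left them, time stands still between calls to the robot, and variables do not carry over. Pictures are saved under pics/ and viewed, at most 10 in all, crops included, and the job is handed in when it is done.

```bash
ls; mkdir -p pics
python3 - <<'E'
from plant import bot, grab_frame
import cv2, numpy as np, pickle
for n in ("scene","top"):
    f=grab_frame(n); pickle.dump(f,open(n+".pkl","wb"))
    cv2.imwrite(f"pics/{n}0.png",f["frame"][:,:,::-1])
    print(n,f["camera_matrix"],f["dist"],f["view"])
s=bot.observe(); print(s, bot.tip_extent)
E
```

```text
pics
scene [[540.74567244   0.         321.07787587]
 [  0.         540.74567244 244.43659352]
 [  0.           0.           1.        ]] [-0.0165545  0.         0.         0.         0.       ] [[-0.49552641  0.86848024  0.01398728  0.18539752]
 [-0.77553284 -0.44963079  0.44314893  0.42961577]
 [ 0.3911552   0.2087444   0.89633888 -1.73528699]
 [ 0.          0.          0.          1.        ]]
top [[527.1790506    0.         327.32334878]
 [  0.         527.1790506  240.28138316]
 [  0.           0.           1.        ]] [-0.05319751  0.          0.          0.          0.        ] [[ 2.65716628e-02 -9.99646904e-01 -1.15128804e-04  5.59402185e-02]
 [ 9.96556271e-01  2.64804608e-02  7.85772504e-02 -5.39446280e-01]
 [-7.85464564e-02 -2.20266053e-03  9.96908021e-01 -1.39616724e+00]
 [ 0.00000000e+00  0.00000000e+00  0.00000000e+00  1.00000000e+00]]
{'clock': 0.1, 'joints': array([-1.35952032,  0.61584065, -0.01260213,  1.42475437,  0.00813526,
        1.10340612, -0.04039346]), 'joint_vel': array([ 0.00072909, -0.00301796,  0.00107436, -0.00470223,  0.00015698,
       -0.00179213,  0.00050332]), 'tau': array([ 1.69573279e-03, -4.70384431e+01,  2.60753520e-01, -1.71570218e+01,
        1.02059197e-02,  5.85955015e-03, -2.80926812e-06]), 'tcp_pos': array([0.15295108, 0.631067  , 0.24423701]), 'tcp_rot': array([-0.37247426, -3.11922006,  0.00368854]), 'ft_force': array([ 0.04076248,  0.91018327, -0.51868476]), 'ft_torque': array([ 0.01008365, -0.01759897,  0.02061043]), 'grip_force': 0.0, 'gripper_width': 0.9997606538037007} 0.014
```

View pics/scene0.png

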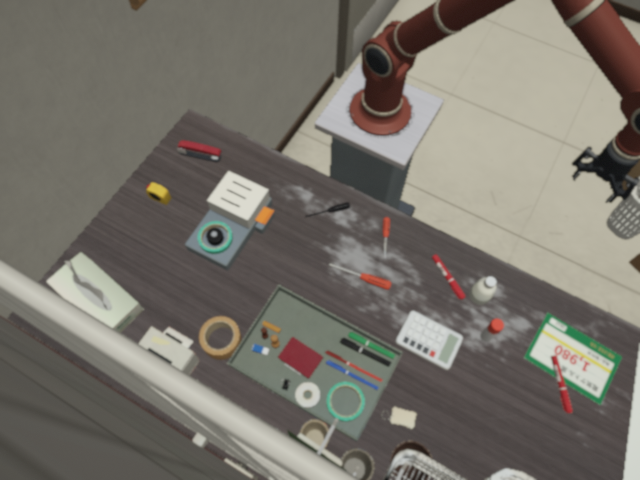

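View pics/top0.png

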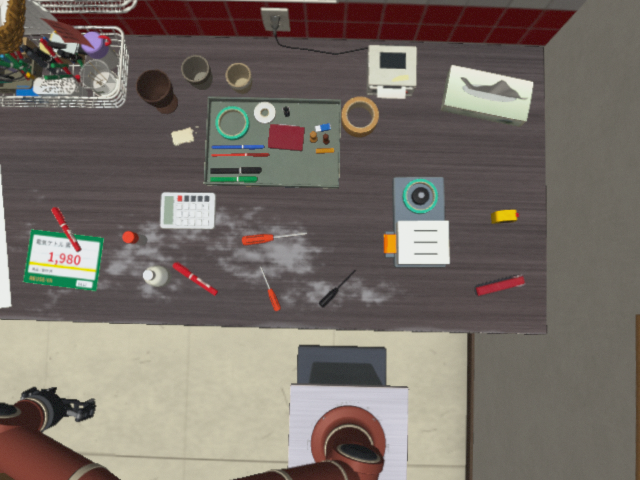

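The top view shows the red screwdrivers at (258,238), blade pointing right, and (270,290), the smaller one. The feeder is at about (420,225) with its orange tab at (390,244), facing image left, which is world +y.

```bash
cat > h.py <<'E'
import cv2, numpy as np
def ray(f,uv):
    p=cv2.undistortPoints(np.array(uv,float).reshape(-1,1,2),f["camera_matrix"],np.array(f["dist"])).reshape(-1,2)
    R=f["view"][:3,:3]; t=f["view"][:3,3]
    d=np.c_[p[:,0],-p[:,1],-np.ones(len(p))]@R
    return -R.T@t, d
def onz(f,uv,z):
    o,d=ray(f,uv); return o+d*((z-o[2])/d[:,2])[:,None]
def proj(f,P):
    P=np.atleast_2d(P).astype(float); c=P@f["view"][:3,:3].T+f["view"][:3,3]
    c=c*[1,-1,-1]
    return cv2.projectPoints(c,np.zeros(3),np.zeros(3),f["camera_matrix"],np.array(f["dist"]))[0].reshape(-1,2)
def comps(m,amin):
    n,l,s,c=cv2.connectedComponentsWithStats(m.astype(np.uint8))
    return [(l==i,s[i],c[i]) for i in range(1,n) if s[i][4]>=amin]
E
python3 - <<'E'
import pickle,numpy as np,cv2
from h import *
for n in ("top","scene"):
    f=pickle.load(open(n+".pkl","rb")); H=cv2.cvtColor(f["frame"],cv2.COLOR_RGB2HSV); h,s,v=H[...,0],H[...,1],H[...,2]
    print(n)
    for nm,m,z in (("red",((h<9)|(h>174))&(s>150)&(v>110),.013),("orange",(h>9)&(h<20)&(s>170)&(v>150),.05),("green",(h>70)&(h<92)&(s>100),.06)):
        for M,st,c in comps(m,25):
            ys,xs=np.nonzero(M); P=onz(f,np.c_[xs,ys],z)[:,:2]; 
            mu=P.mean(0); w,V=np.linalg.eigh(np.cov((P-mu).T)); d=V[:,1]; q=(P-mu)@d
            if mu[0]<.75: print(nm,st,c.round(1),mu.round(4),"ang",np.degrees(np.arctan2(d[1],d[0])).round(1),"len",(q.max()-q.min()).round(3), "mid",(mu+d*(q.max()+q.min())/2).round(4))
    m=(s<60)&(v>200)
    for M,st,c in comps(m,300):
        r=cv2.minAreaRect(np.argwhere(M)[:,::-1].astype(np.float32)); b=cv2.boxPoints(r)
        if n=="top" and c[1]>150: print("white",st,c.round(1)); print(onz(f,b,.095).round(4).tolist())
f=pickle.load(open("top.pkl","rb"))
a=cv2.resize(f["frame"][215:320,235:365,::-1],None,fx=5,fy=5,interpolation=cv2.INTER_CUBIC)
b=cv2.resize(f["frame"][170:275,375:465,::-1],None,fx=5,fy=5,interpolation=cv2.INTER_CUBIC)
cv2.imwrite("pics/c1.png",a[:525,:650]);cv2.imwrite("pics/c2.png",b)
E
```

```text
top
red [ 52 207  13  18 111] [ 57.8 215.1] [0.5882 0.8143] ang -145.1 len 0.053 mid [0.5885 0.8146]
red [ 62 225  18  26  95] [ 70.5 237.6] [0.5271 0.7743] ang -144.5 len 0.081 mid [0.5267 0.774 ]
red [123 231  12  12 122] [128.4 236.6] [0.534  0.6127] ang 71.6 len 0.034 mid [0.5339 0.6127]
red [242 234  31  11 253] [256.3 238.8] [0.5373 0.2627] ang 98.6 len 0.083 mid [0.5376 0.2607]
red [173 263  18  15 134] [181.4 269.1] [0.4497 0.4628] ang 57.8 len 0.053 mid [0.45   0.4633]
red [191 275  27  21 129] [204.  285.6] [0.4072 0.3992] ang 58.8 len 0.08 mid [0.408  0.4007]
red [476 277  48  19 378] [499.3 285.5] [ 0.4281 -0.3976] ang 105.4 len 0.131 mid [ 0.4287 -0.3996]
red [268 289  12  22 138] [273.5 299.8] [0.3744 0.2103] ang -156.3 len 0.059 mid [0.3752 0.2107]
orange [384 234  12  19 128] [388.6 242.6] [ 0.5337 -0.0913] ang 173.7 len 0.051 mid [ 0.5328 -0.0912]
green [210 177  26   5  97] [222.8 178.7] [0.6908 0.351 ] ang 91.3 len 0.067 mid [0.6908 0.3518]
green [239 176  18   6  86] [247.7 178.7] [0.6925 0.2849] ang 89.3 len 0.045 mid [0.6925 0.2856]
green [402 179  36  35 310] [
[... 2451 characters left out ...]
.8141]
orange [257 208  15  15 120] [264.2 215.1] [ 0.5314 -0.0931] ang -179.6 len 0.044 mid [ 0.5313 -0.0931]
green [198 227  34  26 152] [215.6 244.7] [ 0.6779 -0.153 ] ang 112.4 len 0.091 mid [ 0.6808 -0.1602]
green [526 314  28  61 217] [539.5 347.9] [0.5116 0.7006] ang -166.3 len 0.153 mid [0.4934 0.6961]
green [565 325  27  22 207] [578.  335.7] [0.4341 0.7748] ang 84.6 len 0.068 mid [0.434  0.7744]
green [350 334  15   8  43] [356.9 337.4] [0.7143 0.2954] ang 93.2 len 0.039 mid [0.7143 0.2957]
green [371 344  22  13  53] [381.4 350.1] [0.7125 0.3626] ang 91.8 len 0.058 mid [0.7125 0.3627]
green [566 354  55  50 277] [597.5 382.9] [0.5241 0.8534] ang 154.3 len 0.158 mid [0.509  0.8607]
```

View pics/c1.png

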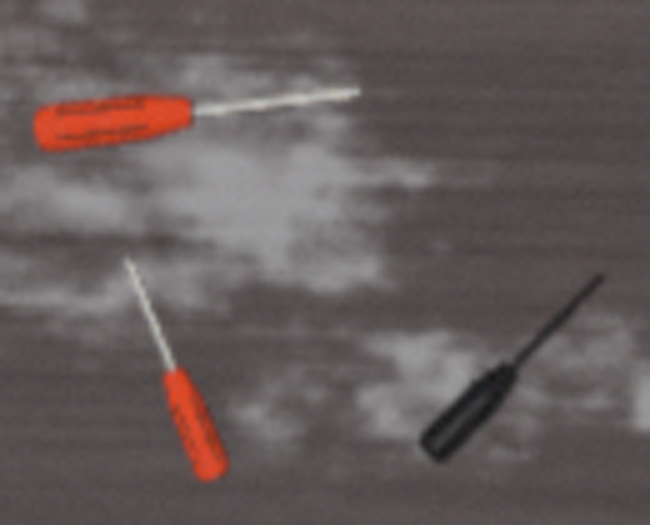

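View pics/c2.png

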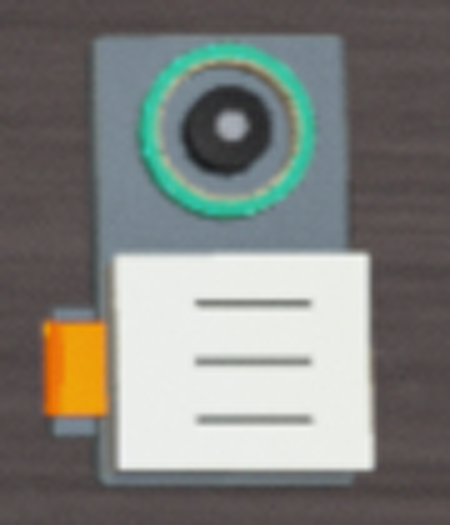

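The larger red screwdriver is the upper one: handle at about (256,239), tip at about (307,233). The feeder's spindle is at about (421.4,195), and its tab faces world +y.

Run:
```python
import pickle,numpy as np,cv2
from h import *
f=pickle.load(open("top.pkl","rb"))
tip=onz(f,[(235+360/5-.4,215+92/5-.4)],.013)[0]; print("tip",tip)
hc=np.array([.5369,.2607]); d=tip[:2]-hc; print(np.hypot(*d),np.degrees(np.arctan2(d[1],d[0])))
sp=onz(f,[(375+232/5-.4,170+125/5-.4)],.076)[0]; c=np.array([.5342,-.1742]); print("sp",sp)
e=sp[:2]-c; print(np.hypot(*e),"yaw of +y deg",np.degrees(np.arctan2(e[1],e[0])))
# base corners at z=.045: far corners in crop
b=onz(f,[(375+94/5-.4,170+36/5-.4),(375+343/5-.4,170+36/5-.4),(375+100/5-.4,170+483/5-.4)],.045);print(b.round(4))
for y in (0,1,2):
  print(y)
```

```text
tip [0.55669638 0.12688465 0.013     ]
0.13527173878769302 -81.58481174418957
sp [ 0.65939043 -0.17088197  0.076     ]
0.12523438862881076 yaw of +y deg 1.518202904071202
[[ 0.7107 -0.1018  0.045 ]
 [ 0.7146 -0.2355  0.045 ]
 [ 0.4721 -0.1089  0.045 ]]
0
1
2
```

```bash
cat > to.py <<'E'
# to.py x y z yawy(deg): shift (tool axes, mm) and turn to bring TCP there
import sys,numpy as np
from scipy.spatial.transform import Rotation as R
from plant import bot
def go(x,y,z,ya=None):
    s=bot.observe(); r=R.from_rotvec(s["tcp_rot"]).as_matrix()
    a=np.degrees(np.arctan2(r[1,1],r[0,1])); 
    print("pos",s["tcp_pos"].round(4),"yawy %.1f"%a,"w %.3f"%s["gripper_width"],"gf",round(s["grip_force"],1),"ft",s["ft_force"].round(1),"tilt",r[:,2].round(3),"t",round(s["clock"],2))
    print("d",(r.T@(np.array([x,y,z])-s["tcp_pos"])*1000).round(1), "turn",None if ya is None else -np.radians(ya-a).round(3))
if __name__=="__main__": go(*map(float,sys.argv[1:]))
E
python3 -m inch '[1,0,0,0,0.17,1,0,0,0,0.17,1,0,0,0,0.17,1,0,0,0,0.17,1,0,0,0,0.17]'; python3 -m inch '[1,0,0,0,0.17,1,0,0,0,0.17,1,0,0,0,0,1,0,0,0,0]'; python3 to.py .5378 .2547 .12 8.4
```

```text
clock: 0.72
tcp_pos: [0.1529, 0.6313, 0.2446]
tcp_rot: [1.633, 2.683, -0.002]
ft_force: [1.0, -0.7, -1.1]
gripper_width: 0.999
grip_force: 0.0
clock: 1.23
tcp_pos: [0.153, 0.6315, 0.245]
tcp_rot: [2.054, 2.377, -0.001]
ft_force: [0.2, 0.2, -0.4]
gripper_width: 0.999
grip_force: 0.0
pos [0.153  0.6315 0.245 ] yawy 8.3 w 0.999 gf 0.0 ft [ 0.2  0.2 -0.4] tilt [-0.    -0.001 -1.   ] t 1.23
d [-428.6  326.2  125.1] turn -0.001
```

```bash
python3 -m inch '[1,-43,33,0,0,1,-43,33,0,0,1,-43,33,0,0,1,-43,33,0,0,1,-43,33,0,0]'; python3 -m inch '[1,-43,33,0,0,1,-43,33,0,0,1,-43,33,0,0,1,-43,33,0,0,1,-42,29,0,0]';python3 -m inch '[1,0,0,40,0,1,0,0,45,0,1,0,0,40,0,1,0,0,0,0,1,0,0,0,0]'
python3 - <<'E'
from to import go
from h import *
from plant import grab_frame
go(.5378,.2547,.016,8.4)
for n in ("scene","top"):
    f=grab_frame(n); u=proj(f,[.5378,.2547,.02])[0].astype(int); x0,y0=max(u[0]-75,0),max(u[1]-60,0)
    cv2.imwrite(f"pics/{n}1.png",cv2.resize(f["frame"][y0:y0+120,x0:x0+150,::-1],None,fx=5,fy=5))
    print(n,x0,y0)
E
```

```text
clock: 1.85
tcp_pos: [0.3483, 0.4411, 0.2455]
tcp_rot: [-2.055, -2.376, -0.001]
ft_force: [-0.2, -0.2, -0.1]
gripper_width: 1.007
grip_force: 0.0
clock: 2.48
tcp_pos: [0.5383, 0.252, 0.2454]
tcp_rot: [2.055, 2.376, 0.001]
ft_force: [0.4, 0.7, 0.5]
gripper_width: 1.001
grip_force: 0.0
clock: 3.1
tcp_pos: [0.5381, 0.2538, 0.1218]
tcp_rot: [2.056, 2.374, 0.004]
ft_force: [0.6, -0.2, -0.5]
gripper_width: 0.998
grip_force: 0.0
pos [0.5381 0.2538 0.1218] yawy 8.2 w 0.998 gf 0.0 ft [ 0.6 -0.2 -0.5] tilt [ 0.003  0.001 -1.   ] t 3.1
d [  0.9  -0.5 105.8] turn -0.003
scene 298 219
top 183 178
```

View pics/scene1.png

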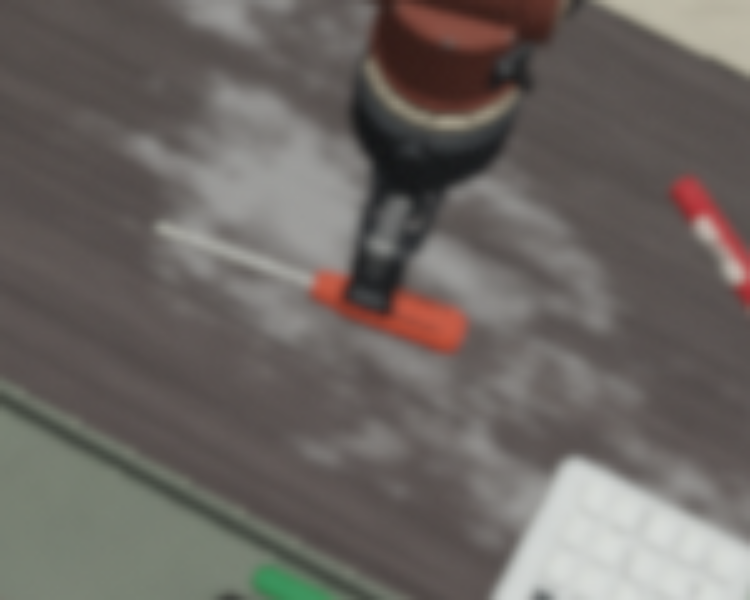

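The gripper is aligned over the screwdriver's handle, which spans about (315–465, 270–350) in the crop, with the blade pointing to (158,228). I'll descend and grip.

```bash
python3 -m inch '[1,0,0,40,0,1,0,0,40,0,1,0,0,20,0,1,0,0,6,0,1,0,0,0,0]' 90; python3 -m inch '[0,0,0,0,0,0,0,0,0,0,0,0,0,0,0,0,0,0,0,0,0,0,0,0,0]' 90;python3 -m inch '[0,0,0,0,0,0,0,0,0,0]' 90; python3 to.py .5378 .2547 .016 8.4
```

```text
clock: 3.82
tcp_pos: [0.5378, 0.2539, 0.0154]
tcp_rot: [2.056, 2.374, 0.003]
ft_force: [-0.9, 0.1, 0.6]
gripper_width: 1.006
grip_force: 0.0
clock: 4.45
tcp_pos: [0.5373, 0.2537, 0.0151]
tcp_rot: [2.057, 2.374, 0.002]
ft_force: [-0.7, -1.1, 5.7]
gripper_width: 0.272
grip_force: 88.2
clock: 4.7
tcp_pos: [0.5373, 0.2537, 0.0151]
tcp_rot: [2.057, 2.374, 0.002]
ft_force: [-1.9, -0.3, 5.5]
gripper_width: 0.267
grip_force: 88.2
pos [0.5373 0.2537 0.0151] yawy 8.2 w 0.267 gf 88.2 ft [-1.9 -0.3  5.5] tilt [ 0.001  0.001 -1.   ] t 4.7
d [ 0.9  0.6 -0.9] turn -0.004
```

```bash
python3 -m inch '[0,0,0,-10,0,0,0,0,-30,0.06,0,0,0,-50,0.057,0,0,0,0,0,0,0,0,0,0]'
python3 - <<'E'
from to import go
from h import *
from plant import grab_frame
import pickle
go(.5298,.07,.04,1.6)
for n in ("scene","top"):
    f=grab_frame(n); pickle.dump(f,open(n+"2.pkl","wb")); u=proj(f,[.54,.16,.1])[0].astype(int); x0,y0=max(u[0]-60,0),max(u[1]-60,0)
    cv2.imwrite(f"pics/{n}2.png",cv2.resize(f["frame"][y0:y0+120,x0:x0+120,::-1],None,fx=5,fy=5,interpolation=cv2.INTER_CUBIC))
    print(n,x0,y0)
a=cv2.imread("pics/scene2.png");b=cv2.imread("pics/top2.png")
cv2.imwrite("pics/both2.png",cv2.resize(np.hstack([a,b]),(800,400),interpolation=cv2.INTER_AREA))
E
```

```text
clock: 5.32
tcp_pos: [0.5362, 0.2535, 0.104]
tcp_rot: [-2.191, -2.25, 0.002]
ft_force: [0.1, -0.5, -0.4]
gripper_width: 0.271
grip_force: 88.4
pos [0.5362 0.2535 0.104 ] yawy 1.5 w 0.271 gf 88.4 ft [ 0.1 -0.5 -0.4] tilt [-0.001 -0.    -1.   ] t 5.33
d [-183.3  -11.2   64.1] turn -0.001
scene 283 190
top 232 176
```

View pics/both2.png

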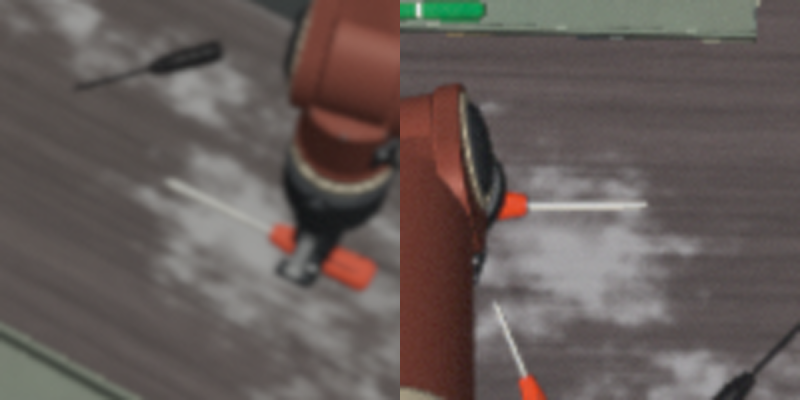

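In the scene panel the blade tip is at full-image pixel (333.4,244.3), and in the top panel at (306.1,237.5). I'll triangulate the tip and the blade root from these.

```bash
cat > tri.py <<'E'
from h import *
def tri(fs,uvs):
    A=np.zeros((3,3));b=np.zeros(3)
    for f,u in zip(fs,uvs):
        o,d=ray(f,[u]); d=d[0]/np.linalg.norm(d[0]); M=np.eye(3)-np.outer(d,d); A+=M;b+=M@o
    p=np.linalg.solve(A,b); return p,[np.round(proj(f,p)[0]-u,1) for f,u in zip(fs,uvs)]
E
python3 - <<'E'
import pickle
from tri import *
s,t=[pickle.load(open(n+"2.pkl","rb")) for n in ("scene","top")]
print(tri([s,t],[(333,243.9),(305.7,237.1)]))
print(tri([s,t],[(283+272/3.333-.4,190+230/3.333-.4),(232+127/3.333-.4,176+207/3.333-.4)]))
E
```

```text
(array([0.53753741, 0.12606094, 0.10247792]), [array([-0.4, -0. ]), array([-0.4,  0.2])])
(array([0.53387604, 0.216676  , 0.10256784]), [array([-0.1, -0. ]), array([-0.1,  0.1])])
```

```bash
python3 -m inch '[0,-53,-2,0,0,0,-53,-2,20,0,0,-53,-2,40,0,0,0,0,0,0,0,0,0,0,0]'
python3 - <<'E'
from to import go
from h import *
from plant import grab_frame
import pickle
go(.5285,.0945,.0395,1.6)
for n in ("scene","top"):
    f=grab_frame(n); pickle.dump(f,open(n+"3.pkl","wb")); u=proj(f,[.53,-.05,.04])[0].astype(int); x0,y0=u[0]-50,u[1]-50
    cv2.imwrite(f"pics/{n}3.png",cv2.resize(f["frame"][y0:y0+100,x0:x0+100,::-1],None,fx=4,fy=4,interpolation=cv2.INTER_CUBIC))
    print(n,x0,y0)
a=cv2.imread("pics/scene3.png");b=cv2.imread("pics/top3.png")
cv2.imwrite("pics/both3.png",np.hstack([a,b]))
E
```

```text
clock: 6.05
tcp_pos: [0.5346, 0.0979, 0.0457]
tcp_rot: [-2.191, -2.249, 0.002]
ft_force: [0.5, 0.8, -0.5]
gripper_width: 0.27
grip_force: 88.5
pos [0.5346 0.0979 0.0457] yawy 1.5 w 0.270 gf 88.5 ft [ 0.5  0.8 -0.5] tilt [-0.002  0.    -1.   ] t 6.05
d [-3.2 -6.1  6.2] turn -0.002
scene 227 173
top 322 193
```

View pics/both3.png

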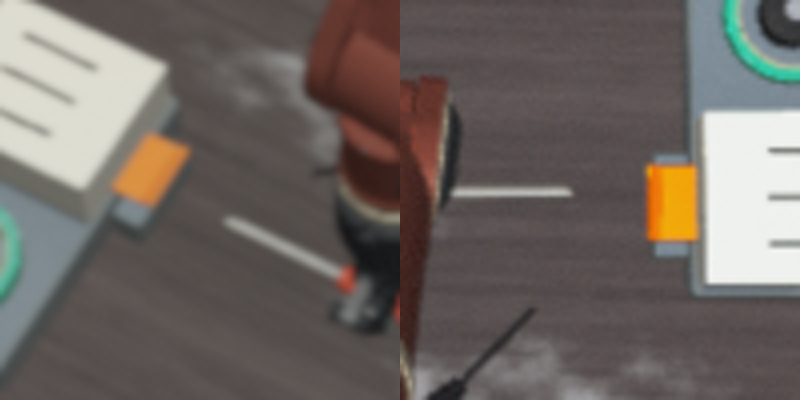

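Run:
```python
import pickle
from tri import *
s,t=[pickle.load(open(n+"3.pkl","rb")) for n in ("scene","top")]
S=lambda u,v:(227+u/4-.4,173+v/4-.4)
T=lambda u,v:(322+(u-400)/4-.4,193+v/4-.4)
for a,b in (((228,219),(572,191)),((152,207),(648,165)),((190,150),(648,241))): print(tri([s,t],[S(*a),T(*b)]))
```

```text
(array([ 0.53754331, -0.0271964 ,  0.04985461]), [array([-0.3, -0. ]), array([-0.3,  0.1])])
(array([ 0.55604695, -0.07699151,  0.05054817]), [array([-0.3, -0. ]), array([-0.3,  0.1])])
(array([ 0.50570007, -0.07754094,  0.05296999]), [array([-0.3, -0. ]), array([-0.3,  0.1])])
```

```bash
python3 -m inch '[0,-1,-5,7,0,0,0,0,0,0,0,0,0,0,0]'
cat > blade.py <<'E'
import pickle
from tri import *
from plant import grab_frame
from to import go
def meas(guess,k=""):
    fs=[];tips=[];roots=[]
    for n in ("scene","top"):
        f=grab_frame(n); fs.append(f); u=proj(f,guess)[0]; w=proj(f,np.array(guess)+[-.0025,.06,0])[0]
        F=f["frame"].astype(float); V=F.min(2)
        d=(u-w); L=np.hypot(*d); d/=L; nrm=np.array([-d[1],d[0]])
        # brightness profiles perpendicular to blade at stations
        st=np.arange(-.9*L,.45*L,.5); off=np.arange(-8,8.01,.25)
        X=u+st[:,None,None]*d+off[None,:,None]*nrm
        I=cv2.remap(V.astype(np.float32),X[...,0].astype(np.float32),X[...,1].astype(np.float32),cv2.INTER_LINEAR)
        I=np.clip(I-np.median(I,1,keepdims=True)-15,0,None); pk=I.max(1)
        ok=(st<-.15*L)&(pk>20); cen=(I*off).sum(1)/np.maximum(I.sum(1),1)
        p=np.polyfit(st[ok],cen[ok],1); ref=np.median(pk[ok])
        i=np.argmax((pk<ref/2)&(st>-.3*L)); se=st[i]
        tips.append(u+se*d+np.polyval(p,se)*nrm); sr=se-.7*L
        roots.append(u+sr*d+np.polyval(p,sr)*nrm)
    print("tip",tri(fs,tips)); print("back",tri(fs,roots))
E
python3 - <<'E'
from blade import *
go(.5285,.0945,.0395,1.6)
meas([.532,-.0275,.04])
E
```

```text
clock: 6.52
tcp_pos: [0.5301, 0.0969, 0.0398]
tcp_rot: [2.191, 2.251, 0.0]
ft_force: [0.5, 0.2, -0.0]
gripper_width: 0.271
grip_force: 88.5
pos [0.5301 0.0969 0.0398] yawy 1.5 w 0.271 gf 88.5 ft [ 0.5  0.2 -0. ] tilt [ 0.  0. -1.] t 6.53
d [-2.3 -1.7  0.3] turn -0.001
tip (array([ 0.53223636, -0.02948657,  0.04131203]), [array([-0.4, -0. ]), array([-0.3,  0.2])])
back (array([0.53110499, 0.01251215, 0.04068939]), [array([-0.4, -0. ]), array([-0.4,  0.2])])
```

```bash
python3 -m inch '[0,-20,0,1.5,0,0,-20,0,0,0,0,-10,0,0,0,0,-6,0,0,0,0,-5,0,0,0]'; python3 -m inch '[0,-4,0,0,0,0,-4,0,0,0,0,0,0,0,0]'
python3 - <<'E'
from to import go
from h import *
from plant import grab_frame
go(.53,.0275,.04,1.6)
for n in ("scene","top"):
    f=grab_frame(n); u=proj(f,[.53,-.08,.04])[0].astype(int); x0,y0=u[0]-50,u[1]-50
    cv2.imwrite(f"pics/{n}4.png",cv2.resize(f["frame"][y0:y0+100,x0:x0+100,::-1],None,fx=4,fy=4,interpolation=cv2.INTER_CUBIC))
a=cv2.imread("pics/scene4.png");b=cv2.imread("pics/top4.png")
cv2.imwrite("pics/both4.png",np.hstack([a,b]))
E
```

```text
clock: 7.25
tcp_pos: [0.5318, 0.0359, 0.0382]
tcp_rot: [-2.191, -2.251, -0.001]
ft_force: [-0.3, -0.2, 0.1]
gripper_width: 0.273
grip_force: 88.5
clock: 7.62
tcp_pos: [0.5319, 0.0272, 0.0382]
tcp_rot: [2.193, 2.25, -0.0]
ft_force: [0.7, -0.2, -0.8]
gripper_width: 0.271
grip_force: 88.5
pos [0.5319 0.0272 0.0382] yawy 1.5 w 0.271 gf 88.5 ft [ 0.7 -0.2 -0.8] tilt [ 0. -0. -1.] t 7.62
d [ 0.4 -1.9 -1.8] turn -0.002
```

View pics/both4.png

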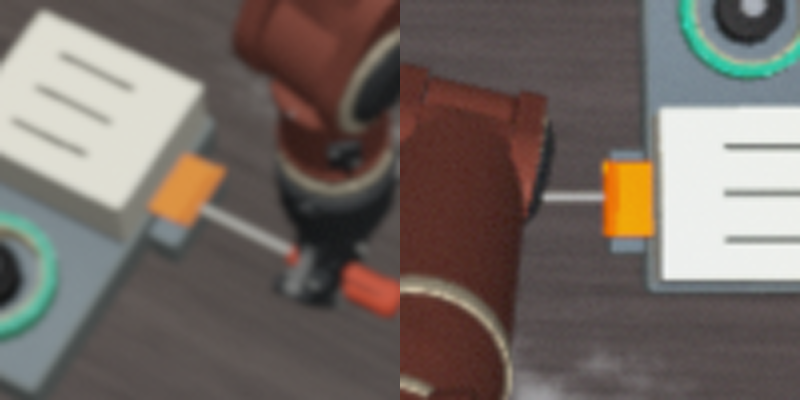

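The blade is under the orange tab, at about (205,205) in the left panel and (605,197) in the right, and there is no contact force. I'll lift along the arc.

```bash
python3 -m inch '[0,0,0,-4,0,0,-0.7,0,-13.9,0,0,-2.1,0,-13.7,0,0,-3.4,0,-13.5,0,0,-4.8,0,-13,0]'; python3 -m inch '[0,-6,0,-12.5,0,0,-7.3,0,-11.9,0,0,0,0,0,0]'
python3 - <<'E'
from to import go
from h import *
from plant import grab_frame
go(.5319,.0029,.1207,1.6)
f=grab_frame("scene"); u=proj(f,[.53,-.12,.1])[0].astype(int); x0,y0=u[0]-70,u[1]-70
cv2.imwrite(f"pics/s5.png",cv2.resize(f["frame"][y0:y0+140,x0:x0+140,::-1],None,fx=4,fy=4,interpolation=cv2.INTER_CUBIC))
E
```

```text
clock: 8.35
tcp_pos: [0.5325, 0.0164, 0.0976]
tcp_rot: [2.191, 2.25, 0.001]
ft_force: [-0.1, 0.8, -0.8]
gripper_width: 0.27
grip_force: 88.3
clock: 8.72
tcp_pos: [0.5333, 0.0016, 0.1219]
tcp_rot: [2.193, 2.246, 0.002]
ft_force: [0.1, 0.1, -0.9]
gripper_width: 0.272
grip_force: 88.4
pos [0.5333 0.0016 0.1219] yawy 1.4 w 0.272 gf 88.4 ft [ 0.1  0.1 -0.9] tilt [ 0.003 -0.001 -1.   ] t 8.72
d [ 1.3 -1.4  1.2] turn -0.004
```

View pics/s5.png

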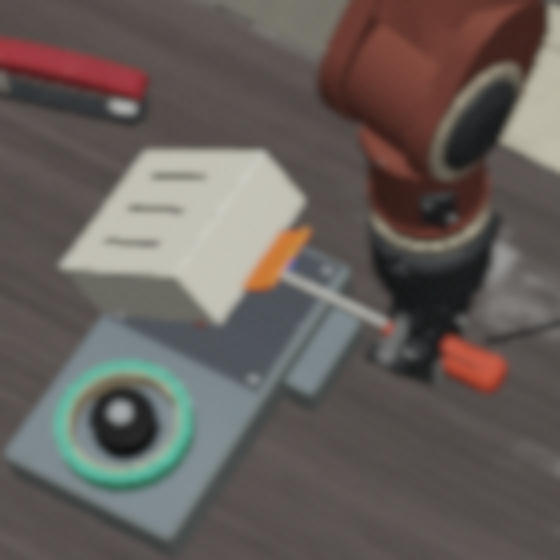

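The cover is lifted to roughly 0.6 rad, with the blade tip under the orange tab at (288,270). I'll continue along the arc.

```bash
python3 -m inch '[0,-8.4,0,-11,0,0,-9.5,0,-10.2,0,0,-10.4,0,-9.2,0,0,-11.3,0,-8.1,0,0,-12,0,-6.9,0]'; python3 -m inch '[0,-12.7,0,-5.7,0,0,-13.2,0,-4.3,0,0,-13.6,0,-3.1,0,0,0,0,0,0]'
cat > tab.py <<'E'
from to import go
from h import *
from plant import grab_frame
hinge=np.array([.536,-.2392,.045])
def tab():
  for n in ("scene","top"):
    f=grab_frame(n); H=cv2.cvtColor(f["frame"],cv2.COLOR_RGB2HSV); m=(H[...,0]>7)&(H[...,0]<22)&(H[...,1]>150)&(H[...,2]>110)&(f["depth"]>0)
    ys,xs=np.nonzero(m); p=cv2.undistortPoints(np.c_[xs,ys].astype(float).reshape(-1,1,2),f["camera_matrix"],np.array(f["dist"])).reshape(-1,2)
    D=f["depth"][ys,xs]; C=np.c_[p[:,0]*D,-p[:,1]*D,-D]; P=(C-f["view"][:3,3])@f["view"][:3,:3]
    k=(abs(P[:,0]-.532)<.05)&(P[:,1]<.0)&(P[:,1]>-.33)&(P[:,2]>.02); P=P[k]
    if len(P): q=np.median(P,0); d=q-hinge; print(n,len(P),q.round(3),"ang",np.arctan2(d[2],d[1]).round(2),"r",np.hypot(d[1],d[2]).round(3), "z",P[:,2].min().round(3),P[:,2].max().round(3))
if __name__=="__main__": go(.5319,-.1118,.1775,1.6); tab()
E
python3 tab.py
```

```text
clock: 9.4
tcp_pos: [0.534, -0.0495, 0.1667]
tcp_rot: [2.192, 2.249, 0.0]
ft_force: [-1.5, 0.4, -0.4]
gripper_width: 0.273
grip_force: 88.3
clock: 9.9
tcp_pos: [0.5349, -0.09, 0.1794]
tcp_rot: [2.195, 2.246, -0.001]
ft_force: [-0.0, 0.2, -0.7]
gripper_width: 0.266
grip_force: 88.3
pos [ 0.5349 -0.09    0.1794] yawy 1.3 w 0.266 gf 88.3 ft [-0.   0.2 -0.7] tilt [ 0.    -0.001 -1.   ] t 9.9
d [-21.7  -3.5   1.9] turn -0.005
scene 68 [ 0.536 -0.218  0.196] ang 1.43 r 0.153 z 0.173 0.207
top 70 [ 0.537 -0.219  0.203] ang 1.45 r 0.159 z 0.195 0.21
```

```bash
python3 -m inch '[0,-12,0,-1,0,0,-9.5,0,0,0,0,0,0,0,0,0,0,0,0,0]'; python3 tab.py
```

```text
clock: 10.5
tcp_pos: [0.5354, -0.1093, 0.1801]
tcp_rot: [-2.192, -2.25, 0.0]
ft_force: [0.7, 0.6, -0.2]
gripper_width: 0.268
grip_force: 88.3
pos [ 0.5354 -0.1093  0.1801] yawy 1.5 w 0.268 gf 88.3 ft [ 0.7  0.6 -0.2] tilt [-0.  0. -1.] t 10.5
d [-2.4 -3.5  2.6] turn -0.002
scene 108 [ 0.537 -0.24   0.193] ang 1.58 r 0.148 z 0.17 0.209
top 116 [ 0.535 -0.241  0.201] ang 1.58 r 0.156 z 0.179 0.209
```

```bash
python3 -m inch '[0,15,0,0,0,0,45,0,0,0,0,50,0,0,0,0,50,0,0,0,0,50,0,0,0]'; python3 -m inch '[0,50,0,30,0,0,50,0,35,0,0,44,0,40,0,0,0,0,30,0,0,0,0,15,0]';python3 -m inch '[0,0,0,6,0,0,0,0,4,0,0,0,0,0,0,0,0,0,0,0]'; python3 tab.py
```

```text
clock: 11.22
tcp_pos: [0.5294, 0.1038, 0.1802]
tcp_rot: [-2.19, -2.252, -0.001]
ft_force: [0.1, 0.3, -0.9]
gripper_width: 0.269
grip_force: 88.3
clock: 11.85
tcp_pos: [0.5244, 0.2459, 0.0284]
tcp_rot: [-2.188, -2.252, 0.004]
ft_force: [0.3, -0.7, -0.4]
gripper_width: 0.269
grip_force: 88.4
clock: 12.35
tcp_pos: [0.5268, 0.2445, 0.021]
tcp_rot: [2.193, 2.249, 0.002]
ft_force: [0.1, 0.3, -1.3]
gripper_width: 0.272
grip_force: 88.4
pos [0.5268 0.2445 0.021 ] yawy 1.5 w 0.272 gf 88.4 ft [ 0.1  0.3 -1.3] tilt [ 0.001  0.001 -1.   ] t 12.35
d [-356.2   -3.8 -156.7] turn -0.002
scene 113 [ 0.538 -0.24   0.192] ang 1.58 r 0.147 z 0.17 0.209
top 117 [ 0.536 -0.241  0.201] ang 1.58 r 0.156 z 0.178 0.211
```

Cover stays upright. Lowering the last 5 mm and releasing.

```bash
python3 -m inch '[0,0,0,3,0,0,0,0,2,0,0,0,0,0.5,0,0,0,0,0,0]'; python3 to.py .5268 .2445 .015 1.5; python3 -m inch '[1,0,0,0,0,1,0,0,0,0,1,0,0,0,0,1,0,0,0,0,1,0,0,0,0]'; python3 -m inch '[1,0,0,-30,0,1,0,0,-60,0,1,0,0,-60,0,1,0,0,0,0]'; python3 to.py .5376 -.1497 .2 1.6
```

```text
clock: 12.95
tcp_pos: [0.5262, 0.2445, 0.0151]
tcp_rot: [-2.192, -2.25, 0.0]
ft_force: [-2.3, -0.7, 4.7]
gripper_width: 0.273
grip_force: 89.2
pos [0.5262 0.2445 0.0151] yawy 1.5 w 0.273 gf 89.2 ft [-2.3 -0.7  4.7] tilt [-0.  0. -1.] t 12.95
d [-0.   0.6  0.1] turn -0.0
clock: 13.58
tcp_pos: [0.5262, 0.2445, 0.0146]
tcp_rot: [-2.192, -2.25, 0.0]
ft_force: [0.2, -0.1, 0.3]
gripper_width: 0.996
grip_force: 0.0
clock: 14.08
tcp_pos: [0.5297, 0.2454, 0.1701]
tcp_rot: [2.19, 2.247, 0.018]
ft_force: [0.8, -0.2, -0.7]
gripper_width: 1.001
grip_force: 0.0
pos [0.5297 0.2454 0.1701] yawy 1.5 w 1.001 gf 0.0 ft [ 0.8 -0.2 -0.7] tilt [ 0.011  0.005 -1.   ] t 14.07
d [-395.1   -1.9  -31.8] turn -0.002
```

Run:
```python
from h import *
from tri import tri
from plant import grab_frame
O=np.array([.5342,-.1742]); ex=np.array([.0279,-.9996]); ey=np.array([.9996,.0279])
fs=[];cs=[]
for n in ("scene","top"):
    f=grab_frame(n); H=cv2.cvtColor(f["frame"],cv2.COLOR_RGB2HSV); h,s,v=[H[...,i] for i in range(3)]
    fs.append(f)
    if n=="top": cv2.imwrite("pics/top6.png",cv2.resize(f["frame"][160:290,230:470,::-1],(800,433),interpolation=cv2.INTER_CUBIC))
    for nm,m,z in (("blue",(h>95)&(h<130)&(s>120)&(v>60),.087),("red",((h<9)|(h>172))&(s>130)&(v>90),.063)):
        for M,st,c in comps(m,3):
            p=onz(f,[c],z)[0,:2]; d=p-O; q=np.array([d@ex,d@ey])*1000
            if abs(q[0])<80 and abs(q[1])<80: print(n,nm,st,c.round(1),"feeder",q.round(1))
            if nm=="red" and st[4]>150 and abs(p[1]-.24)<.06 and p[0]>.45:
                ys,xs=np.nonzero(M); P=onz(f,np.c_[xs,ys],.013)[:,:2]; w,V=np.linalg.eigh(np.cov(P.T)); print("driver",P.mean(0).round(4),np.degrees(np.arctan2(V[1,1],V[0,1])).round(1))
```

```text
scene blue [249 190   9  10  57] [253. 195.] feeder [-34.9 -23.9]
scene red [232 208   3   3   8] [233.1 208.9] feeder [-0.4 29.3]
driver [0.5234 0.2532] 90.5
driver [0.8169 0.1912] 85.4
top blue [407 251  11  10  72] [411.4 255.9] feeder [-29.  -35.1]
driver [0.8203 0.1928] 85.6
top red [420 231   3   3   9] [421. 232.] feeder [ 0.9 28.5]
```

View pics/top6.png

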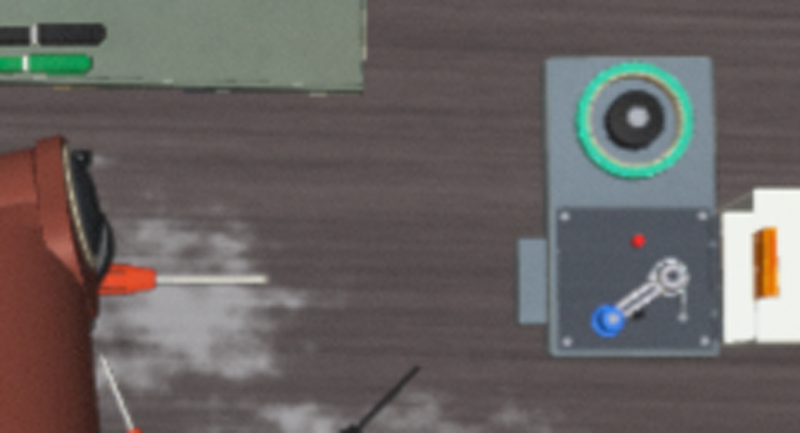

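The cover stands up at the right. The roller is at (607,320) in the crop, the pivot at (670,275), the red pin at (639,240), and the screwdriver lies flat at (100–268,280). Next I move to the roller.

```bash
python3 -m inch '[1,-55,-6,0,0,1,-55,-6,0,0,1,-55,-6,0,0,1,-55,-6,0,0,1,-55,-6,0,0]'; python3 -m inch '[1,-50,-5,0,0,1,-45,-4,0,0,1,-25,-3,0,0,1,0,0,0,0,1,0,0,0,0]';python3 to.py .4995 -.150 .081 1.6
```

```text
clock: 14.8
tcp_pos: [0.5019, -0.0327, 0.1629]
tcp_rot: [-2.19, -2.248, 0.004]
ft_force: [0.3, -0.6, 0.8]
gripper_width: 1.004
grip_force: 0.0
clock: 15.42
tcp_pos: [0.4941, -0.1497, 0.1635]
tcp_rot: [-2.188, -2.25, 0.001]
ft_force: [0.3, 1.0, 0.2]
gripper_width: 0.994
grip_force: 0.0
pos [ 0.4941 -0.1497  0.1635] yawy 1.6 w 0.994 gf 0.0 ft [0.3 1.  0.2] tilt [-0.003  0.002 -1.   ] t 15.43
d [-0.6  5.6 82.5] turn -0.0
```

```bash
python3 -m inch '[1,-1,6,30,0,1,0,0,35,0,1,0,0,17,0,1,0,0,0,0,1,0,0,0,0]' 60; python3 to.py .4995 -.150 .081 1.6; python3 -m inch '[0,0,0,0,0,0,0,0,0,0,0,0,0,0,0,0,0,0,0,0,0,0,0,0,0]' 60; python3 -m inch '[0,0,0,0,0,0,0,0,0,0]';python3 to.py .4995 -.150 .081 1.6
```

```text
clock: 16.05
tcp_pos: [0.5012, -0.1513, 0.0831]
tcp_rot: [2.19, 2.252, 0.001]
ft_force: [0.5, 0.5, 0.2]
gripper_width: 1.0
grip_force: 0.0
pos [ 0.5012 -0.1513  0.0831] yawy 1.6 w 1.000 gf 0.0 ft [0.5 0.5 0.2] tilt [ 0.001  0.    -1.   ] t 16.05
d [ 1.4 -1.7  2.1] turn -0.0
clock: 16.68
tcp_pos: [0.5006, -0.1524, 0.0831]
tcp_rot: [2.192, 2.25, 0.0]
ft_force: [-1.0, -0.0, 4.5]
gripper_width: 0.184
grip_force: 58.5
clock: 16.92
tcp_pos: [0.5006, -0.1524, 0.083]
tcp_rot: [2.192, 2.25, 0.0]
ft_force: [-2.5, 0.7, 5.1]
gripper_width: 0.183
grip_force: 58.5
pos [ 0.5006 -0.1524  0.083 ] yawy 1.5 w 0.183 gf 58.5 ft [-2.5  0.7  5.1] tilt [ 0.  0. -1.] t 16.93
d [ 2.4 -1.1  2. ] turn -0.002
```

```bash
python3 -m inch '[0,4.9,8.5,0,0,0,3.6,9.9,0,0,0,1.8,10.3,0,0,0,0,10.4,0,0,0,0,0,0,0]' 35; python3 -m inch '[0,-1.8,10.3,0,0,0,-3.6,9.9,0,0,0,-3.5,6.2,0,0,0,0,0,0,0]'; python3 to.py .5687 -.1480 .081 1.6
```

```text
clock: 17.55
tcp_pos: [0.5357, -0.1355, 0.0826]
tcp_rot: [-2.181, -2.241, 0.0]
ft_force: [-7.6, 8.3, 14.5]
gripper_width: 0.184
grip_force: 60.1
clock: 18.05
tcp_pos: [0.5658, -0.1391, 0.0827]
tcp_rot: [-2.178, -2.246, -0.012]
ft_force: [-1.4, 14.5, 10.1]
gripper_width: 0.186
grip_force: 45.6
pos [ 0.5658 -0.1391  0.0827] yawy 1.8 w 0.186 gf 45.6 ft [-1.4 14.5 10.1] tilt [-0.004  0.015 -1.   ] t 18.05
d [-9.   2.6  1.6] turn 0.003
```

Run:
```python
from tab import *
from plant import bot
s=bot.observe(); print(s["joints"].round(3),s["ft_torque"].round(2),s["ft_force"].round(1),s["tau"].round(1))
tab()
O=np.array([.5342,-.1742]); ex=np.array([.0279,-.9996]); ey=np.array([.9996,.0279])
for n in ("scene","top"):
    f=grab_frame(n); H=cv2.cvtColor(f["frame"],cv2.COLOR_RGB2HSV); h,s,v=[H[...,i] for i in range(3)]
    for nm,m,z in (("blue",(h>95)&(h<130)&(s>110)&(v>40),.07),("red",((h<9)|(h>172))&(s>130)&(v>90),.063)):
        for M,st,c in comps(m,2):
            d=onz(f,[c],z)[0,:2]-O; q=np.array([d@ex,d@ey])*1000
            if abs(q[0])<80 and abs(q[1])<90: print(n,nm,st,c.round(1),"feeder",q.round(1))
```

```text
[ 0.065  0.726  0.236  1.786 -0.274  0.67   0.491] [ 2.92  0.65 -0.19] [-1.4 14.5 10.1] [  7.3 -39.9   9.7 -12.1   2.2  -2.5   0.2]
scene 101 [ 0.539 -0.24   0.193] ang 1.58 r 0.148 z 0.166 0.21
top 117 [ 0.536 -0.241  0.201] ang 1.58 r 0.156 z 0.179 0.21
scene red [241 177   3   3   3] [242. 178.] feeder [ 31.7 -68.7]
scene red [237 180   3   2   3] [238.  180.7] feeder [ 36.9 -55.6]
scene red [232 207   3   3   7] [233.  208.3] feeder [ 1.  27.9]
top red [ 407  191   52   77 2040] [430.7 228. ] feeder [26.5 39. ]
top red [414 215   2   1   2] [414.5 215. ] feeder [-15.5  73.3]
```

```bash
python3 -m inch '[0,0.7,1.5,0,0.15,0,0.7,1.5,0,0.15,0,0,0,0,0]' 60; python3 -m inch '[0,0.7,1.5,0,0.15,0,0.7,1.5,0,0.15,0,0,0,0,0,0,0,0,0,0]';  python3 - <<'E'
from to import *
go(.5687,-.148,.081,-32.8)
p=bot.observe()["tcp_pos"][:2]-[.5349,-.1992]; ex=np.array([.0279,-.9996]); ey=np.array([.9996,.0279]); print(p@ex*1000,p@ey*1000)
E
```

```text
clock: 18.62
tcp_pos: [0.5715, -0.1389, 0.0822]
tcp_rot: [-2.492, -1.899, -0.013]
ft_force: [1.6, 12.3, 2.2]
gripper_width: 0.166
grip_force: 58.6
clock: 19.12
tcp_pos: [0.5773, -0.1338, 0.0827]
tcp_rot: [-2.74, -1.508, -0.021]
ft_force: [5.8, 17.3, 6.7]
gripper_width: -0.0
grip_force: 9.2
pos [ 0.5773 -0.1338  0.0827] yawy -32.3 w -0.000 gf 9.2 ft [ 5.8 17.3  6.7] tilt [ 0.005  0.018 -1.   ] t 19.12
d [-16.6   0.3   1.4] turn 0.008
-64.15373146635174 44.2430065682761
```

The roller rolled out of the pads, because it turns with the arm. I'll retreat and re-grasp it, this time turning the gripper together with the arm.

```bash
python3 -m inch '[0,15,0,0,0,0,15,0,-30,0,0,0,0,-50,0,1,0,0,0,-0.17,1,0,0,0,-0.17]'; python3 -m inch '[1,0,0,0,-0.17,1,0,0,0,-0.17,1,0,0,0,-0.17,1,0,0,0,-0.17,1,0,0,0,-0.17]'; python3 to.py .5000 -.1506 .083 36
python3 - <<'E'
from tab import *
tab()
O=np.array([.5342,-.1742]); ex=np.array([.0279,-.9996]); ey=np.array([.9996,.0279])
for n in ("scene","top"):
    f=grab_frame(n); H=cv2.cvtColor(f["frame"],cv2.COLOR_RGB2HSV); h,s,v=[H[...,i] for i in range(3)]
    for M,st,c in comps((h>95)&(h<130)&(s>120)&(v>60),4):
            d=onz(f,[c],.080)[0,:2]-O; q=np.array([d@ex,d@ey])*1000
            if abs(q[0])<80 and abs(q[1])<90: print(n,st,c.round(1),"feeder",q.round(1))
E
```

```text
clock: 19.75
tcp_pos: [0.5887, -0.1231, 0.1629]
tcp_rot: [2.459, 1.952, -0.001]
ft_force: [-0.4, -1.1, -0.8]
gripper_width: 0.421
grip_force: 0.0
clock: 20.38
tcp_pos: [0.5883, -0.1233, 0.162]
tcp_rot: [-1.437, -2.793, 0.002]
ft_force: [-1.1, -0.2, 0.1]
gripper_width: 0.997
grip_force: 0.0
pos [ 0.5883 -0.1233  0.162 ] yawy 35.6 w 0.997 gf 0.0 ft [-1.1 -0.2  0.1] tilt [-0.001 -0.001 -1.   ] t 20.38
d [ 29.2 -87.6  79.1] turn -0.008
scene 94 [ 0.541 -0.24   0.193] ang 1.58 r 0.148 z 0.169 0.208
top 118 [ 0.536 -0.242  0.201] ang 1.59 r 0.156 z 0.179 0.21
scene [249 190   9  10  59] [253.1 195.1] feeder [-32.5 -27.1]
```

```bash
python3 -m inch '[1,15,-45,0,0,1,14,-43,0,0,1,0,0,30,0,1,0,0,30,0,1,0,0,0,0]'; python3 to.py .5000 -.1506 .083 36
```

```text
clock: 21.2
tcp_pos: [0.4985, -0.1494, 0.101]
tcp_rot: [-1.444, -2.785, 0.002]
ft_force: [-0.0, 0.4, -1.4]
gripper_width: 0.996
grip_force: 0.0
pos [ 0.4985 -0.1494  0.101 ] yawy 35.2 w 0.996 gf 0.0 ft [-0.   0.4 -1.4] tilt [-0.005  0.001 -1.   ] t 21.2
d [-1.9  0.6 18. ] turn -0.014
```

```bash
python3 -m inch '[1,-1.5,0.5,12,-0.01,1,0,0,7,0,1,0,0,0,0,0,0,0,0,0,0,0,0,0,0]' 40; python3 -m inch '[0,0,0,0,0,0,0,0,0,0,0,0,0,0,0,0,0,0,0,0]'; python3 to.py .5000 -.1506 .083 36
```

```text
clock: 21.82
tcp_pos: [0.5016, -0.1507, 0.0841]
tcp_rot: [1.429, 2.797, 0.0]
ft_force: [0.1, 0.1, 0.3]
gripper_width: 0.604
grip_force: 0.0
clock: 22.32
tcp_pos: [0.5009, -0.1508, 0.0839]
tcp_rot: [-1.43, -2.797, 0.001]
ft_force: [-1.9, -0.5, 5.2]
gripper_width: 0.19
grip_force: 39.0
pos [ 0.5009 -0.1508  0.0839] yawy 35.9 w 0.190 gf 39.0 ft [-1.9 -0.5  5.2] tilt [-0.001 -0.    -1.   ] t 22.32
d [ 0.7 -0.6  0.9] turn -0.003
```

```bash
python3 -m inch '[0,-0.7,9,0,0.15,0,-0.7,9,0,0.15,0,-0.7,9,0,0.15,0,-0.7,9,0,0.15,0,0,0,0,0]'
cat > pv.py <<'E'
from to import *
s=bot.observe();p=s["tcp_pos"][:2]-[.5349,-.1992]; ex=np.array([.0279,-.9996]); ey=np.array([.9996,.0279]); a,b=-p@ex*1000,p@ey*1000
go(.5687,-.148,.081,-32.8)
r=R.from_rotvec(s["tcp_rot"]).as_matrix(); print("r",np.hypot(a,b).round(1),"phi",np.degrees(np.arctan2(b,a)).round(1),"ft tool",(r.T@s["ft_force"]).round(1))
E
python3 pv.py
```

```text
clock: 22.95
tcp_pos: [0.5354, -0.1398, 0.0839]
tcp_rot: [2.19, 2.251, -0.002]
ft_force: [-1.5, -1.6, 4.8]
gripper_width: 0.192
grip_force: 39.3
pos [ 0.5354 -0.1398  0.0839] yawy 1.6 w 0.192 gf 39.3 ft [-1.5 -1.6  4.8] tilt [ 0.    -0.001 -1.   ] t 22.95
d [-9.2 33.1  2.9] turn 0.6
r 59.4 phi 2.0 ft tool [-1.6 -1.5 -4.8]
```

Tracking cleanly (r stays 59.4). Continuing to the stop.

```bash
python3 -m inch '[0,-0.7,9,0,0.15,0,-0.7,9,0,0.15,0,-0.7,9,0,0.15,0,0,0,0,0]' 60; python3 pv.py; python3 -m inch '[0,-0.5,5,0,0.08,0,0,0,0,0,0,0,0,0,0]'; python3 pv.py
```

```text
clock: 23.45
tcp_pos: [0.5618, -0.1453, 0.084]
tcp_rot: [2.635, 1.708, -0.001]
ft_force: [-2.0, -0.8, 5.6]
gripper_width: 0.181
grip_force: 58.8
pos [ 0.5618 -0.1453  0.084 ] yawy -24.1 w 0.181 gf 58.8 ft [-2.  -0.8  5.6] tilt [ 0.    -0.002 -1.   ] t 23.45
d [0.4 7.4 3. ] turn 0.152
r 60.2 phi 28.1 ft tool [-1.5 -1.5 -5.6]
clock: 23.82
tcp_pos: [0.566, -0.1475, 0.084]
tcp_rot: [2.701, 1.602, 0.001]
ft_force: [-1.9, 0.1, 3.9]
gripper_width: 0.179
grip_force: 58.8
pos [ 0.566  -0.1475  0.084 ] yawy -28.7 w 0.179 gf 58.8 ft [-1.9  0.1  3.9] tilt [ 0.001 -0.001 -1.   ] t 23.82
d [0.9 2.7 3. ] turn 0.072
r 60.3 phi 32.6 ft tool [-0.9 -1.7 -3.9]
```

```bash
python3 -m inch '[0,-0.2,2.5,0,0.04,0,0,0,0,0]'; python3 pv.py; python3 -m inch '[0,0,2.5,0,0.02,0,0,0,0,0]'; python3 pv.py;  python3 -m inch '[0,0,2,0,0,0,0,0,0,0]'; python3 pv.py
```

```text
clock: 24.08
tcp_pos: [0.5682, -0.1488, 0.084]
tcp_rot: [2.736, 1.543, 0.001]
ft_force: [-2.2, -0.6, 5.5]
gripper_width: 0.182
grip_force: 58.8
pos [ 0.5682 -0.1488  0.084 ] yawy -31.2 w 0.182 gf 58.8 ft [-2.2 -0.6  5.5] tilt [ 0.001 -0.    -1.   ] t 24.07
d [0.9 0.  3. ] turn 0.028
r 60.4 phi 35.1 ft tool [-1.6 -1.6 -5.5]
clock: 24.32
tcp_pos: [0.5695, -0.1495, 0.084]
tcp_rot: [-2.751, -1.514, 0.001]
ft_force: [-1.8, 0.6, 6.9]
gripper_width: 0.182
grip_force: 59.1
pos [ 0.5695 -0.1495  0.084 ] yawy -32.3 w 0.182 gf 59.1 ft [-1.8  0.6  6.9] tilt [-0.001  0.001 -1.   ] t 24.32
d [ 0.9 -1.4  3. ] turn 0.008
r 60.5 phi 36.4 ft tool [-0.4 -1.8 -6.9]
clock: 24.58
tcp_pos: [0.5697, -0.1496, 0.0839]
tcp_rot: [-2.747, -1.513, 0.004]
ft_force: [-5.3, 1.2, 10.1]
gripper_width: 0.182
grip_force: 59.5
pos [ 0.5697 -0.1496  0.0839] yawy -32.3 w 0.182 gf 59.5 ft [-5.3  1.2 10.1] tilt [-0.005  0.004 -1.   ] t 24.57
d [ 0.8 -1.7  2.9] turn 0.009
r 60.6 phi 36.6 ft tool [ -1.8  -5.2 -10.1]
```

```bash
python3 -m inch '[0,0,1.5,0,0,0,0,0,0,0,0,0,0,0,0,0,0,0,0,0]'; python3 pv.py
python3 - <<'E'
from tab import *
tab()
f=grab_frame("scene"); H=cv2.cvtColor(f["frame"],cv2.COLOR_RGB2HSV); h,s,v=[H[...,i] for i in range(3)]
for M,st,c in comps((h>95)&(h<130)&(s>110)&(v>40),2):
    if 180<c[0]<290 and 150<c[1]<270: print("blue",st,c)
for M,st,c in comps(((h<9)|(h>174))&(s>150)&(v>110),60): print(st,onz(f,[c],.013).round(3)[0,:2])
E
```

```text
clock: 25.08
tcp_pos: [0.5698, -0.1497, 0.0838]
tcp_rot: [-2.745, -1.512, 0.006]
ft_force: [-6.8, 2.9, 12.4]
gripper_width: 0.183
grip_force: 59.7
pos [ 0.5698 -0.1497  0.0838] yawy -32.3 w 0.183 gf 59.7 ft [-6.8  2.9 12.4] tilt [-0.007  0.005 -1.   ] t 25.07
d [ 0.9 -1.8  2.9] turn 0.009
r 60.6 phi 36.7 ft tool [ -1.1  -7.4 -12.4]
scene 51 [ 0.548 -0.24   0.191] ang 1.58 r 0.146 z 0.168 0.206
top 116 [ 0.536 -0.241  0.201] ang 1.58 r 0.156 z 0.179 0.212
blue [237 207   8  12  50] [240.76 213.66]
blue [235 208   2   2   3] [235.33333333 208.33333333]
[179 141  26  10 135] [ 0.42  -0.428]
[383 218   6  18  88] [0.374 0.211]
[361 268  28  17 192] [0.524 0.254]
[450 281  14  18 110] [0.45  0.462]
[490 320  12  13 114] [0.491 0.592]
[280 340  32  35 475] [0.822 0.183]
[561 391  11  22 135] [0.587 0.814]
```

```bash
python3 -c "
from plant import bot
print(bot.job_done())"
```

```text
the job is handed in; nothing more can be done
None
```

I handed the job in at about 25 s: the cover stands upright (about 1.58 rad measured), the red screwdriver lies flat clear of the feeder, and the gripper is holding the roller against the red stop pin; my first grip on the roller slipped and it sprang back, so I gripped it again.

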